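# Rack the dish carrier at the microscope bench

### The arm

A 7-joint arm with a two-finger parallel gripper is mounted at the origin on the work surface. World frame = base frame: x ahead of the robot, y to its left, z up, the work surface at z = 0. Lengths are in m, angles in rad, forces in N, time in s.
With the tool pointing down it reaches from about 0.425 to 1.025 m from the base axis. Payload 9.4 kg.
Tool frame: the origin (TCP) lies midway between the tips of the shut fingers; the grasp point (between the pads) lies 19 mm behind it (robot.hold_point_z is the distance from the TCP to the grasp point, in m); z points along the fingers, y is the line along which they close (so a half turn about z gives the same grasp; the last joint's range is limited). The gripper opens to 93 mm and grips with 3 to 60 N. Pads are 15 mm wide; open, the fingers measure 128 mm over their backs; the gripper's body (75 mm by 188 mm) begins 65 mm behind the grasp point.
Start: joints at [1.239, 0.599, -0.003, 1.599, 0.002, 0.943, -0.08], TCP at [0.183, -0.702, 0.181] pointing down, gripper open.
Joint ranges: [-2.57, 2.57], [-0.35, 1.97], [-1.29, 1.29], [0.11, 2.56], [-1.05, 4.19], [0.11, 1.86], [-2.63, 2.63]. Speed limits (rad/s): [2.22, 2.22, 3.01, 3.01, 3.14, 3.14, 3.14].

### API

Orientations are given as a unit quaternion [w, x, y, z].
In Python, from bench import robot, grab_frame, get_calibration gives the robot as it stands.
- The arm moves only by the tool step_arm, never from a script. Its argument "series" is text: rows parted by semicolons, each of 7 numbers parted by spaces: the shift along the tool's x, y, z in m, then the turn, a rotation vector about the tool's x, y, z in rad, then the finger opening in m, from 0 to 0.093. A call has 1 to 20 rows; each row is the pose to reach, as a shift and turn from the pose commanded when the call began, along the tool's axes at that moment; what a row does not reach only later rows make up. A row lasts 1/10 s, in which the tool goes at most 50 mm and 8.59 degrees, less where a joint would pass 70% of its speed; a pose out of reach is approached as far as the arm can. A call with a gripper value outside its range is refused whole. The fingers move at their own pace and stop on an object; "newtons" is the grip in N (left out, the last holds). Time passes only in rows, so rows that repeat a pose let the fingers close. It gives the time, the measured TCP pose, the force, the opening and the grip force at its end, in the units of the state.
- robot.sense(): the state, without advancing time (a new reading comes with each control period).
- grab_frame(name): name is "scene" or "top"; returns the picture (420x560x3 uint8, red, green, blue); there is no depth.
- get_calibration(name): a dict with "camera_matrix" (3x3 intrinsics, pixels), "R" (3x3) and "t" (3): a world point X has camera coordinates R X + t. Camera axes: x right, y down, z forward; pixel columns grow to the right and rows downward; lengths in m; the calibration is good to about 2 mm. A picture is of the moment at which its call begins. get_calibration takes no time and is no camera call.
- robot.close_job(): hands the job in; it is judged then, once.
The state is a dict: "t": time; "joints": joint angles; "joint_velocities": joint speeds; "tau": joint torques, N m; "tool_pos": TCP position; "eef_rot": TCP orientation; "ft_force": force on the tool from outside, world axes, zero at the start; "moment": the same for the moment, N m; "grip_width": finger opening in m; "finger_force": force on a finger pad.
Only numpy, scipy, OpenCV 4.12 (cv2) and the standard library are available. Lean on these libraries where they do the work, as an engineer would, in place of code of your own. Each camera call takes 0.05 s, during which the arm holds its last target. There are 200 camera calls.

### The job

Two specimen carriers stand in the small single stands. Take the dish carrier, the one with the round window, and put it upright into the empty slot of the white storage rack, between the carriers already stored there: lower it until it rests on the bottom of the slot rather than dropping it in. Leave the other carrier, the one with the oblong slide window, in its stand.

Things in the scene. Friction and masses are not known exactly. Their poses are not given: they have to be found in the camera images.
- dish_carrier: Dark metal plate, round pale window 50 mm wide on both faces: 8 mm thick (x), 110 wide (y), 75 high (z). On its top edge, in the middle, a tab 8 thick, 36 wide (y), 45 high: 120 in all. 0.1-0.2 kg. Origin: centre of the bottom edge. Grip the tab from above across its 36 mm, about 102 above the origin. Stands on a stand's floor, 12 mm above the table, in an 11 mm groove between rails 18 mm high.
- slide_carrier: The other carrier, to be left standing: oblong window 72 x 23 mm, otherwise the same size, shape and axes as the dish carrier, in a stand of the same kind. Which of the two places holds which carrier varies.
- free_slot: Empty slot of the rack (one of its middle three). Origin: middle of the slot's floor, 12 mm above the table; x across the slot, y along it, z up. 13 mm wide to 36 mm above its floor, then flaring to 40 at the ridge crests, 58 above the floor; 140 long. On either side, 40 mm away, stored carriers of the dish carrier's outline, tops 120 above the slot floor.
- rack: White storage rack with bright end rails, 240 (x) x 156 (y) mm, 70 high, fixed. Origin: centre of its underside, at table height. Five slots along its y, at x = -80, -40, 0, 40 and 80 mm; four hold carriers with oblong windows. Same axes as the empty slot.
Not all that is in view belongs to the job. What is shaped like the dish_carrier but blue is not meant.

How it is judged:
At the end, for the whole second after the job is handed in: The dish carrier rests in the empty slot, either way round: origin within 12 mm across, 20 mm along and 8 mm in height of the slot's origin, upright within 0.25 rad, in line within 0.18 rad. The slide carrier stands (tilt under 0.3 rad) under 20 mm from its start (x of dish_carrier in the frame of free_slot between -0.012 and 0.012 m and y of dish_carrier in the frame of free_slot between -0.02 and 0.02 m and z of dish_carrier in the frame of free_slot between -0.008 and 0.008 m and angle between dish_carrier's own z axis and vertical below 0.25 rad and angle between the x axis of dish_carrier and the x axis of free_slot, either way round below 0.18 rad and linear speed of dish_carrier below 0.02 m/s and angular speed of dish_carrier below 0.2 rad/s and angle between slide_carrier's own z axis and vertical below 0.3 rad and distance of slide_carrier from where it was at the start of the episode below 0.02 m); the robot touches nothing.
It fails at once if the dish carrier is dropped: falling faster than 0.6 m/s, not held by the fingers, more than 15 mm above the floor of the slot (contact force between the fingers and dish_carrier below 0.05 N and z of dish_carrier in the frame of free_slot above 0.015 m and linear speed of dish_carrier above 0.6 m/s).
It fails at once if the slide carrier is moved more than 30 mm from its starting place (distance of slide_carrier from where it was at the start of the episode above 0.03 m).
It also fails if it takes over 48 s, if anything falls off the work surface, if the arm or the gripper's body presses on something with over 40 N, if the wrist force passes 120 N, or if a joint passes its speed limit or range.

## Working session

There is one attempt and no reset: what is moved stays moved. The work goes in short steps, Python scripts to look and compute and a tool call to move; the robot and the scene stay as the last step left them, time stands still between calls to the robot, and variables do not carry over. Pictures are saved under pics/ and viewed, at most 10 in all, crops included, and the job is handed in when it is done.

Besides the shell and the picture viewer there is one more tool, called after "Call:" as name(argument=value, ...) on one line, values as JSON. step_arm: Moves the arm, as the interface text tells. Its arguments: {"type":"object","properties":{"series":{"type":"string"},"newtons":{"type":"number"}},"required":["series"]}

```bash
mkdir -p pics
python3 - <<'E'
from bench import robot, grab_frame, get_calibration
import cv2,numpy as np
for n in("scene","top"):
    f=grab_frame(n); cv2.imwrite(f"pics/{n}0.png",f[:,:,::-1])
    c=get_calibration(n); print(n,c["camera_matrix"],c["R"],c["t"],-np.array(c["R"]).T@c["t"])
s=robot.sense(); print(s["t"],s["tool_pos"],s["eef_rot"],s["grip_width"],robot.hold_point_z)
E
```

```text
scene [[433.32082321   0.         277.9376375 ]
 [  0.         433.32082321 213.84079426]
 [  0.           0.           1.        ]] [[-0.61567374  0.78799648  0.00271933]
 [ 0.52191272  0.41035904 -0.74780517]
 [-0.59038374 -0.45898476 -0.66391267]] [ 0.36377256 -0.1895518   1.07446427] [0.95724094 0.28429552 0.57061341]
top [[479.23374498   0.         281.44469252]
 [  0.         479.23374498 209.77017947]
 [  0.           0.           1.        ]] [[ 0.02670862 -0.99937441  0.02318293]
 [-0.98175224 -0.03059154 -0.18768778]
 [ 0.18827956 -0.01774701 -0.98195512]] [-0.09239374  0.48218697  1.07124218] [ 0.27416283 -0.05857375  1.1445543 ]
0.1 [ 0.18256184 -0.70115185  0.18065829] [-6.61224265e-04  9.91894755e-01  1.27060339e-01 -1.65384279e-04] 0.09313672743363333 0.0188
```

View pics/scene0.png

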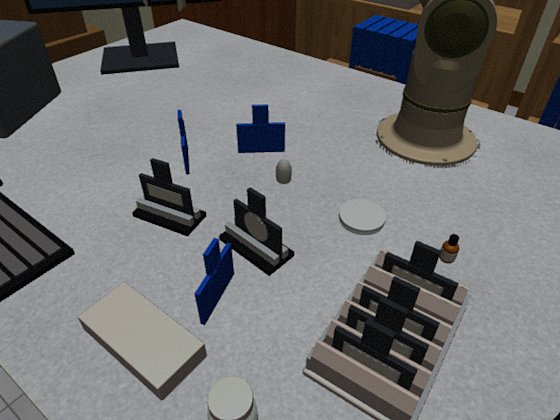

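View pics/top0.png

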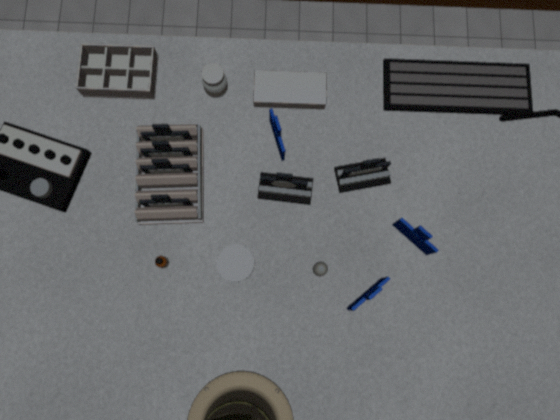

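Scene view: the round-window candidate is at scene (257,222), which is top (286,187). The oblong-window carrier is at scene (165,190), top (363,174). The blue plates at scene (183,140), (261,130) and (215,280) are decoys. The rack is at top (169,173), and its empty slot looks to be the 4th row, near top row 187. I'll confirm with enlarged crops.

Run:
```python
import cv2,numpy as np
a=cv2.imread("pics/scene0.png")[150:280,120:310]; b=cv2.imread("pics/top0.png")
g=lambda i:np.clip(255*(i/255.)**.6,0,255).astype('uint8')
cv2.imwrite("pics/c1.png",g(cv2.resize(a,None,fx=4,fy=4,interpolation=cv2.INTER_CUBIC)))
r=cv2.resize(b[115:230,125:215],None,fx=5,fy=5,interpolation=cv2.INTER_CUBIC)
s=cv2.resize(b[150:215,250:320],None,fx=5,fy=5,interpolation=cv2.INTER_CUBIC)
o=np.zeros((575,800,3),'uint8');o[:575,:450]=r;o[:325,450:800]=s
cv2.imwrite("pics/c2.png",g(o))
```

```text
(no output)
```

View pics/c1.png

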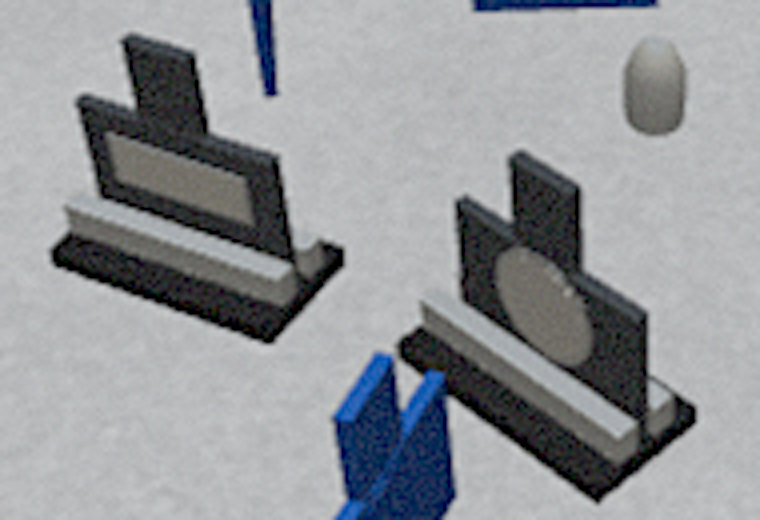

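View pics/c2.png

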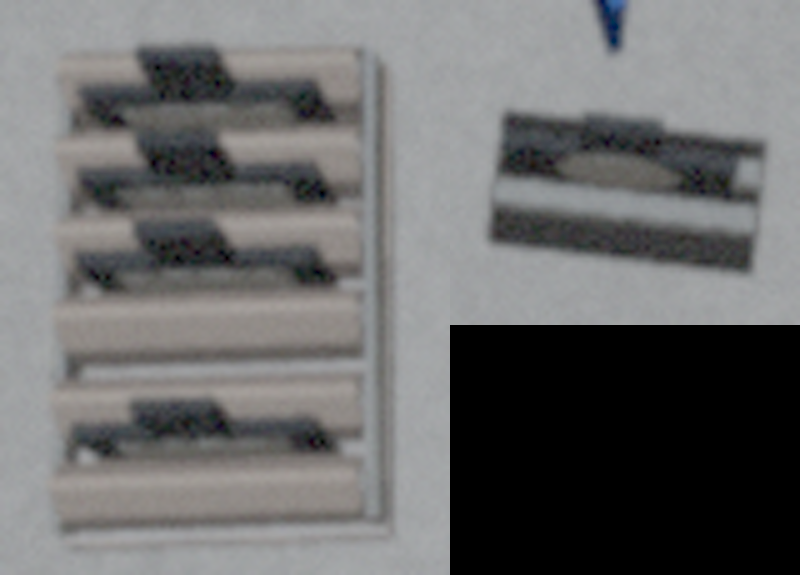

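The crops confirm it: the plate at scene (257,222) has the round window, so it is the dish carrier, while (165,190) has the oblong one. The empty slot is the 4th row of the rack, at rack x = -40. Next I'll fit the poses from clicked corners and check them with overlays.

```bash
cat > h.py <<'E'
import cv2,numpy as np
from scipy.optimize import least_squares
from bench import get_calibration
C={n:{k:np.array(v) for k,v in get_calibration(n).items()} for n in("scene","top")}
def proj(n,P):
    c=C[n];q=(np.atleast_2d(P)@c["R"].T+c["t"])@c["camera_matrix"].T
    return q[:,:2]/q[:,2:]
def pose(p,L,z):
    c,s=np.cos(p[2]),np.sin(p[2]);L=np.atleast_2d(L)
    return np.c_[p[0]+c*L[:,0]-s*L[:,1],p[1]+s*L[:,0]+c*L[:,1],z+L[:,2]]
def fit(obs,z,p0):  # obs: (view, local xyz, pixel)
    f=lambda p:np.concatenate([proj(n,pose(p,l,z))[0]-u for n,l,u in obs])
    r=least_squares(f,p0,loss="soft_l1");return r.x,f(r.x).reshape(-1,2)
def box(x0,x1,y0,y1,z0,z1):
    P=np.array([(x,y,z) for x in(x0,x1) for y in(y0,y1) for z in(z0,z1)])
    return [(P[i],P[j]) for i in range(8) for j in range(i+1,8) if bin(i^j).count("1")==1]
CAR=box(-.004,.004,-.055,.055,0,.075)+box(-.004,.004,-.018,.018,.075,.12)
def draw(n,img,off,sc,p,z,segs,col):
    for a,b in segs:
        q=((proj(n,pose(p,np.array([a,b]),z))-off+.5)*sc-.5).round().astype(int)
        cv2.line(img,tuple(map(int,q[0])),tuple(map(int,q[1])),col,1,cv2.LINE_AA)
E
cat > f1.py <<'E'
from h import *
cs=lambda u,v:((np.array([u,v])+.5)/4-.5)+[120,150]
ct=lambda u,v:((np.array([u-450,v])+.5)/5-.5)+[250,150]
cr=lambda u,v:((np.array([u,v])+.5)/5-.5)+[125,115]
o=[("scene",(.004,-.018,.12),cs(513,165)),("scene",(.004,.018,.12),cs(575,193)),("scene",(.004,-.055,.075),cs(462,205)),
("scene",(.004,.055,.075),cs(640,318)),("scene",(-.004,.055,.075),cs(648,310)),("scene",(.004,0,.0375),cs(544,306)),
("top",(.004,.018,.12),ct(590,114)),("top",(.004,-.018,.12),ct(660,120))]
D,r=fit(o,.012,[.5,-.05,0]);print("dish",D,r.round(1).tolist())
o=[("top",(x,0,.132),cr(u,v)) for x,u,v in((.08,178,50),(.04,180,134),(0,178,224),(-.08,178,404))]
o+=[("top",(.12,-.078,.0),cr(378,50)),("top",(-.12,-.078,0),cr(388,532)),("top",(-.12,.078,0),cr(65,545))][1:]
K,r=fit(o,0,[.5,.2,0]);print("rack",K,r.round(1).tolist())
if __name__=="__main__":
    g=lambda i:np.clip(255*(i/255.)**.6,0,255).astype('uint8')
    out=np.zeros((600,800,3),'uint8')
    rk=box(-.12,.12,-.078,.078,0,.07)
    for n,o,w,h,sc,X,Y in(("scene",(300,235),172,180,2.2,0,0),("top",(130,115),80,115,3.4,400,0),("scene",(215,180),85,95,2.2,0,400),("top",(255,165),65,45,4,400,400)):
        im=cv2.imread(f"pics/{n}0.png")[o[1]:o[1]+h,o[0]:o[0]+w];im=g(cv2.resize(im,None,fx=sc,fy=sc,interpolation=cv2.INTER_CUBIC))
        draw(n,im,o,sc,D,.012,CAR,(0,255,255));draw(n,im,o,sc,K,0,rk,(0,255,0))
        for x in(-.08,0,.04,.08): draw(n,im,o,sc,pose(K,(x,0,0),0)[0][:2].tolist()+[K[2]],.012,CAR,(0,0,255))
        draw(n,im,o,sc,K,0,box(-.06,-.02,-.07,.07,.07,.07)+box(-.0465,-.0335,-.07,.07,.012,.012),(255,255,0))
        H,W=im.shape[:2];H=min(H,600-Y);W=min(W,800-X);out[Y:Y+H,X:X+W]=im[:H,:W]
    cv2.imwrite("pics/ov1.png",out)
E
python3 f1.py
```

```text
dish [ 0.54597481 -0.07899736 -0.10540095] [[-0.5, -2.8], [-0.6, -0.1], [-1.1, -1.7], [-0.2, 0.4], [1.2, -0.1], [0.9, 3.7], [-2.2, -0.4], [0.2, 0.6]]
rack [0.57259815 0.19170945 0.04863456] [[0.5, -0.3], [-0.4, 0.2], [-0.5, -0.3], [-1.4, -0.5], [1.2, 1.5], [0.6, 0.1]]
```

View pics/ov1.png

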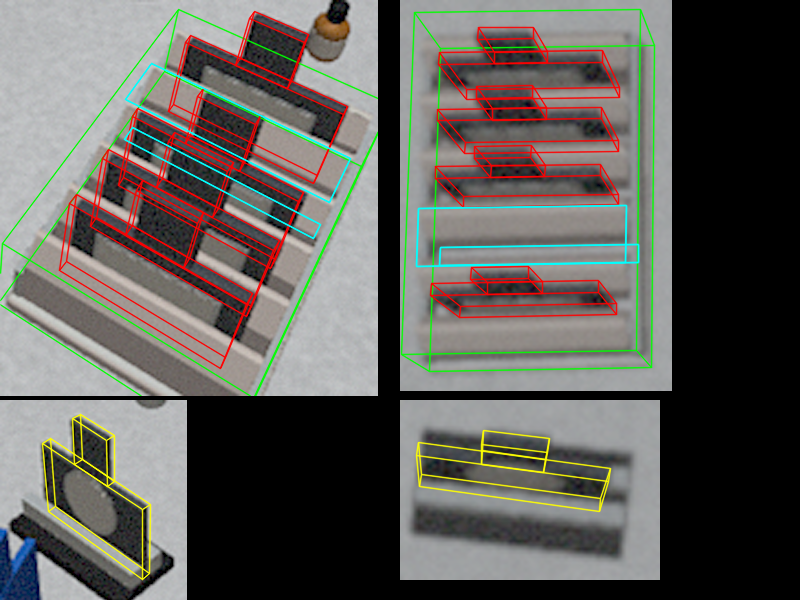

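The overlay matches on the dish (bottom-left panel) and on all four stored carriers. The free slot is drawn in cyan. Next is the move to above the tab.

```bash
cat > go.py <<'E'
import sys,numpy as np
from scipy.spatial.transform import Rotation as R
from bench import robot
def go(x,y,z,yaw):  # yaw = world angle of tool x, tool down
    s=robot.sense();q=s["eef_rot"];r=R.from_quat([q[1],q[2],q[3],q[0]])
    T=R.from_matrix(np.c_[[np.cos(yaw),np.sin(yaw),0],[np.sin(yaw),-np.cos(yaw),0],[0,0,-1]])
    print("shift",r.inv().apply(np.array([x,y,z])-s["tool_pos"]).round(4),"turn",(r.inv()*T).as_rotvec().round(3))
    print(s["t"],np.round(s["tool_pos"],4),np.round(s["joints"],2),s["grip_width"],s["finger_force"],np.round(s["ft_force"],1))
if __name__=="__main__": go(*map(float,sys.argv[1:]))
E
python3 go.py .546 -.079 .25 -.105
```

```text
shift [ 0.5085 -0.5105 -0.0687] turn [-0.001  0.     0.36 ]
0.1 [ 0.1826 -0.7012  0.1807] [ 1.24  0.6  -0.    1.6   0.    0.94 -0.08] 0.09313672743363333 0.0 [-0.4  0.9 -0.8]
```

Call:
step_arm(series="0.02 -0.02 -0.04 0 0 0.02 0.093;0.045 -0.045 -0.069 0 0 0.04 0.093;0.075 -0.075 -0.069 0 0 0.06 0.093;0.105 -0.105 -0.069 0 0 0.08 0.093;0.135 -0.135 -0.069 0 0 0.1 0.093;0.165 -0.165 -0.069 0 0 0.12 0.093;0.195 -0.195 -0.069 0 0 0.14 0.093;0.225 -0.225 -0.069 0 0 0.16 0.093;0.255 -0.255 -0.069 0 0 0.18 0.093;0.285 -0.285 -0.069 0 0 0.2 0.093;0.315 -0.315 -0.069 0 0 0.22 0.093;0.345 -0.345 -0.069 0 0 0.24 0.093;0.375 -0.375 -0.069 0 0 0.26 0.093;0.405 -0.405 -0.069 0 0 0.28 0.093;0.435 -0.435 -0.069 0 0 0.3 0.093;0.46 -0.46 -0.069 0 0 0.32 0.093;0.48 -0.48 -0.069 0 0 0.34 0.093;0.495 -0.497 -0.069 0 0 0.36 0.093;0.5085 -0.5105 -0.069 0 0 0.36 0.093;0.5085 -0.5105 -0.069 0 0 0.36 0.093")

```text
t: 2.1
tool_pos: [0.547, -0.0766, 0.25]
eef_rot: [-0.001, 0.999, -0.051, -0.0]
ft_force: [-0.1, 0.3, 0.7]
grip_width: 0.0925
finger_force: 0.0
```

```bash
python3 go.py .546 -.079 .095 -.105
```

```text
shift [-0.0007  0.0026  0.155 ] turn [-0.001  0.     0.004]
2.1 [ 0.547  -0.0766  0.25  ] [ 0.13  0.32 -0.12  1.91  0.05  0.91 -1.69] 0.09252280957849959 0.0 [-0.1  0.3  0.7]
```

Call:
step_arm(series="0 0 0.03 0 0 0 0.093;0 0 0.06 0 0 0 0.093;0 0 0.085 0 0 0 0.093;0 0 0.105 0 0 0 0.093;0 0 0.125 0 0 0 0.093;0 0 0.14 0 0 0 0.093;0 0 0.15 0 0 0 0.093;0 0 0.155 0 0 0 0.093;0 0 0.155 0 0 0 0.093")

```text
t: 3.0
tool_pos: [0.5457, -0.0798, 0.0951]
eef_rot: [0.0, 0.999, -0.053, -0.0]
ft_force: [0.5, -0.9, 0.0]
grip_width: 0.0928
finger_force: 0.0
```

```bash
python3 go.py .546 -.079 .095 -.105
python3 - <<'E'
from h import *
from bench import grab_frame
o=[]
for n,(x,y),w,h,sc in(("scene",(200,130),110,145,4),("top",(245,140),80,70,4)):
    f=grab_frame(n)[:,:,::-1];cv2.imwrite(f"pics/{n}1.png",f)
    i=cv2.resize(f[y:y+h,x:x+w],None,fx=sc,fy=sc,interpolation=cv2.INTER_CUBIC);i=np.clip(255*(i/255.)**.6,0,255).astype('uint8')
    o.append(cv2.copyMakeBorder(i,0,580-i.shape[0],0,0,0))
cv2.imwrite("pics/g1.png",np.hstack(o))
E
```

```text
shift [ 0.0002 -0.0009  0.0001] turn [ 0.     0.001 -0.001]
3.0 [ 0.5457 -0.0798  0.0951] [ 0.11  0.51 -0.1   2.07  0.09  0.56 -1.73] 0.09282943555881465 0.0 [ 0.5 -0.9  0. ]
```

View pics/g1.png

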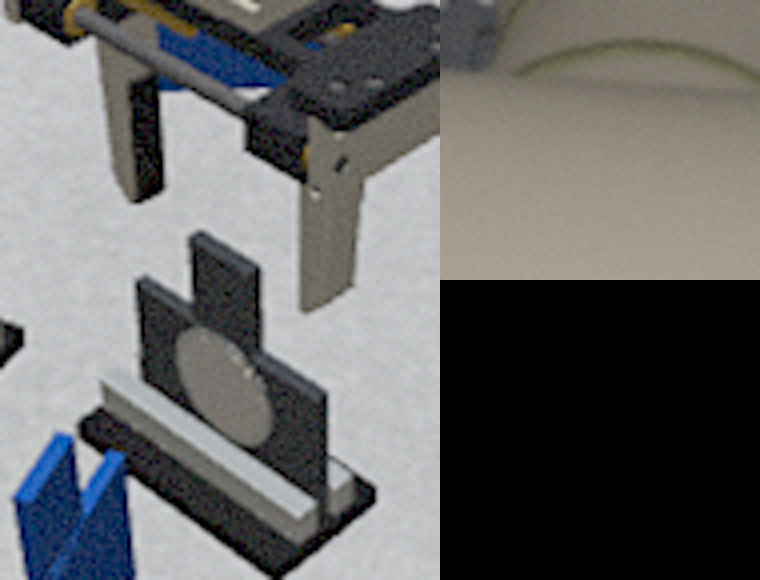

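The picture shows open fingers with tips near scene (235,180) and (281,206), and the tab between them but lower, near (256,192). I'll check this against the projection.

Run:
```python
from h import *
p=[.5457,-.0798,-.105]
print(proj("scene",pose(p,[(0,-.046,0),(0,.046,0),(0,-.064,0),(0,.064,0),(0,0,0)],.095)))
D=[.546,-.079,-.105]; print(proj("scene",pose(D,[(0,0,.12),(0,0,.075)],.012)))
print(proj("scene",pose(p,[(0,-.055,0),(0,.055,0)],.14)))
```

```text
[[238.68895092 196.60430447]
 [276.86087165 221.7149636 ]
 [231.78154998 192.06040447]
 [284.94404552 227.03232305]
 [257.14795704 208.74720432]]
[[256.74084056 191.75475196]
 [257.53503769 212.61613836]]
[[233.52524231 173.38598422]
 [281.08636178 202.97993612]]
```

Run:
```python
from h import *
from bench import grab_frame,robot
a=cv2.imread("pics/scene1.png");f=grab_frame("scene")[:,:,::-1];cv2.imwrite("pics/scene2.png",f)
print(np.abs(a.astype(int)-f)[130:280,200:310].mean(), robot.sense()["tool_pos"])
i=f[90:240,190:340];i=cv2.resize(i,None,fx=4,fy=4,interpolation=cv2.INTER_CUBIC);i=np.clip(255*(i/255.)**.6,0,255).astype('uint8')
p=[.5457,-.0798,-.105]
draw("scene",i,(190,90),4,p,.095,box(-.0075,.0075,.046,.064,0,.04)+box(-.0075,.0075,-.064,-.046,0,.04),(0,0,255))
draw("scene",i,(190,90),4,[.546,-.079,-.105],.012,CAR,(0,255,255))
cv2.imwrite("pics/g2.png",i)
```

```text
4.214525252525252 [ 0.54651941 -0.07959122  0.09603933]
```

View pics/g2.png

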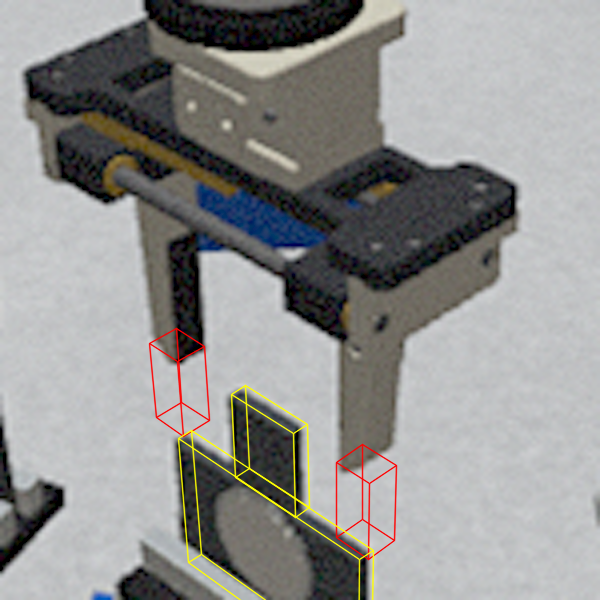

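The carrier overlay fits, but the fingers appear about 18 px above where the reported TCP projects, which is roughly 40 mm too high. A gentle close will test it: if the pads are at the tab it stops at 36 mm, otherwise it shuts on air.

Call:
step_arm(series="0 0 0 0 0 0 0.06;0 0 0 0 0 0 0.045;0 0 0 0 0 0 0.03;0 0 0 0 0 0 0.02;0 0 0 0 0 0 0.02;0 0 0 0 0 0 0.02;0 0 0 0 0 0 0.02;0 0 0 0 0 0 0.02", newtons=5)

```text
t: 3.95
tool_pos: [0.5461, -0.0794, 0.0954]
eef_rot: [0.0, 0.999, -0.053, -0.0]
ft_force: [-0.2, -0.0, 0.1]
grip_width: 0.0339
finger_force: 0.0
```

Run:
```python
from h import *
from bench import grab_frame,robot
s=robot.sense();print(s["tool_pos"],s["grip_width"],s["finger_force"],s["ft_force"])
print("base proj",proj("scene",[(0,0,0),(0,0,.3)]),proj("top",[(0,0,0)]))
o=[]
for n,(x,y),w,h,sc in(("scene",(190,90),150,145,4),):
    f=grab_frame(n)[:,:,::-1];cv2.imwrite(f"pics/{n}3.png",f)
    i=cv2.resize(f[y:y+h,x:x+w],None,fx=sc,fy=sc,interpolation=cv2.INTER_CUBIC);i=np.clip(255*(i/255.)**.6,0,255).astype('uint8')
cv2.imwrite("pics/g3.png",i)
```

```text
[ 0.5461245 -0.0794367  0.0953997] 0.03386621234272549 0.0 [-0.23715394 -0.00267952  0.14243291]
base proj [[424.64351623 137.39642716]
 [458.43055107   8.93897878]] [[240.11118479 425.48261959]]
```

View pics/g3.png

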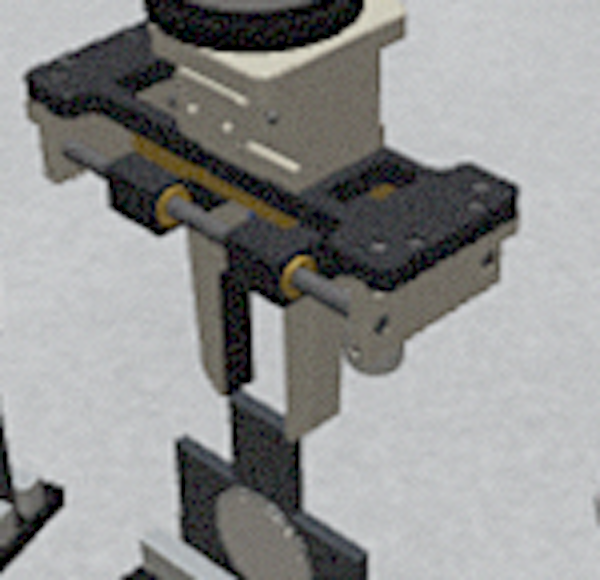

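The fingers are closing on air at 34 mm with no force, their tips just above the tab top. The left tip's front inner corner is at crop (228,395), scene (246.6,188.4), and the right tip's is at (290,440). So the gripper really is higher than reported. Next I'll quantify that.

Run:
```python
from h import *
p=[.5461,-.0794,-.105]
for L,u in(((.0075,-.017),(246.6,188.4)),((.0075,-.046),(234.1,179.6))):
    for z in(.12,.13,.135,.14,.145): print(L,z,(proj("scene",pose(p,(*L,0),z))[0]-u).round(1))
for y in(.017,.026,.03,.035):print("R",y,[ (proj("scene",pose(p,(.0075,y,0),z))[0]-(262.1,199.6)).round(1) for z in (.12,.13,.14)])
from bench import robot;s=robot.sense();print(s["joints"],s["tau"])
```

```text
(0.0075, -0.017) 0.12 [-0.3  6.5]
(0.0075, -0.017) 0.13 [-0.6  1.8]
(0.0075, -0.017) 0.135 [-0.7 -0.7]
(0.0075, -0.017) 0.14 [-0.9 -3.1]
(0.0075, -0.017) 0.145 [-1.  -5.5]
(0.0075, -0.046) 0.12 [0.4 7.7]
(0.0075, -0.046) 0.13 [0.1 3. ]
(0.0075, -0.046) 0.135 [-0.1  0.6]
(0.0075, -0.046) 0.14 [-0.3 -1.8]
(0.0075, -0.046) 0.145 [-0.5 -4.3]
R 0.017 [array([-1.4,  4.6]), array([-1.5, -0.2]), array([-1.7, -5. ])]
R 0.026 [array([2.5, 7.2]), array([2.4, 2.4]), array([ 2.3, -2.5])]
R 0.03 [array([4.3, 8.3]), array([4.2, 3.5]), array([ 4.1, -1.4])]
R 0.035 [array([6.5, 9.8]), array([6.5, 5. ]), array([6.4, 0.1])]
[ 0.11256819  0.51206434 -0.10060564  2.07210167  0.09257682  0.56159039
 -1.72963427] [-2.70939945e-04 -6.12130523e+01  1.39296326e-02 -1.66388619e+01
  6.44542248e-03 -7.82910618e-02 -8.66049777e-05]
```

The tips really sit about 38 mm higher than reported, with no lateral error. I'll open and descend 38 mm more in small steps while watching force, then close.

Call:
step_arm(series="0 0 0 0 0 0 0.093;0 0 0 0 0 0 0.093;0 0 0 0 0 0 0.093;0 0 0 0 0 0 0.093;0 0 0 0 0 0 0.093;0 0 0.006 0 0 0 0.093;0 0 0.012 0 0 0 0.093;0 0 0.018 0 0 0 0.093;0 0 0.024 0 0 0 0.093;0 0 0.03 0 0 0 0.093;0 0 0.034 0 0 0 0.093;0 0 0.037 0 0 0 0.093;0 0 0.037 0 0 0 0.093")

```text
t: 5.3
tool_pos: [0.5459, -0.0794, 0.058]
eef_rot: [-0.0, 0.999, -0.053, -0.0]
ft_force: [-0.0, -0.3, 0.0]
grip_width: 0.0929
finger_force: 0.0
```

Run:
```python
from h import *
from bench import grab_frame,robot
s=robot.sense();print(s["tool_pos"],s["grip_width"],s["finger_force"],s["ft_force"])
n,(x,y),w,h,sc="scene",(190,90),150,145,4
f=grab_frame(n)[:,:,::-1];cv2.imwrite(f"pics/{n}4.png",f)
i=cv2.resize(f[y:y+h,x:x+w],None,fx=sc,fy=sc,interpolation=cv2.INTER_CUBIC);i=np.clip(255*(i/255.)**.6,0,255).astype('uint8')
# displacement of the tip patch between open pictures (template match)
a=cv2.cvtColor(cv2.imread("pics/scene2.png"),6);b=cv2.cvtColor(np.ascontiguousarray(f),6)
for (u,v,ww,hh) in((225,160,18,24),(272,175,22,36),(190,100,130,70)):
    r=cv2.matchTemplate(b[v-10:v+hh+60,u-15:u+ww+15],a[v:v+hh,u:u+ww],cv2.TM_CCOEFF_NORMED);_,m,_,l=cv2.minMaxLoc(r);print(m,l[0]-15,l[1]-10)
print(proj("scene",[(.546,-.079,.134),(.546,-.079,.097)]))
cv2.imwrite("pics/g4.png",i)
```

```text
[ 0.54591538 -0.07935567  0.05795788] 0.09292213672970193 0.0 [-0.02642246 -0.27652173  0.01641347]
0.9226155877113342 2 17
0.7753279805183411 0 18
0.811724066734314 2 23
[[256.70396812 190.78621381]
 [257.36421407 208.12906894]]
```

Call:
step_arm(series="0 0 0 0 0 0 0.03;0 0 0 0 0 0 0.03;0 0 0 0 0 0 0.03;0 0 0 0 0 0 0.03;0 0 0 0 0 0 0.03;0 0 0 0 0 0 0.03;0 0 0 0 0 0 0.03;0 0 0 0 0 0 0.03;0 0 0 0 0 0 0.03;0 0 0 0 0 0 0.02", newtons=20)

```text
t: 6.35
tool_pos: [0.546, -0.0795, 0.0583]
eef_rot: [0.0, 0.999, -0.053, -0.0]
ft_force: [0.2, -1.5, -0.9]
grip_width: 0.0356
finger_force: 20.0
```

Call:
step_arm(series="0 0 -0.004 0 0 0 0.02;0 0 -0.01 0 0 0 0.02;0 0 -0.02 0 0 0 0.02;0 0 -0.035 0 0 0 0.02;0 0 -0.055 0 0 0 0.02;0 0 -0.075 0 0 0 0.02;0 0 -0.095 0 0 0 0.02;0 0 -0.115 0 0 0 0.02;0 0 -0.135 0 0 0 0.02;0 0 -0.15 0 0 0 0.02;0 0 -0.16 0 0 0 0.02;0 0 -0.165 0 0 0 0.02;0 0 -0.165 0 0 0 0.02", newtons=30)

```text
t: 7.65
tool_pos: [0.5462, -0.0794, 0.224]
eef_rot: [0.0, 0.999, -0.053, 0.0]
ft_force: [-0.6, 0.2, -1.8]
grip_width: 0.0365
finger_force: 30.0
```

```bash
python3 go.py .5326 .1898 .223 .0486
```

```text
shift [-0.0418 -0.2663  0.0009] turn [ 0.    -0.001 -0.154]
7.65 [ 0.5462 -0.0794  0.224 ] [ 0.13  0.35 -0.12  1.95  0.05  0.85 -1.69] 0.03653846404377273 29.991679787635803 [-0.6  0.2 -1.8]
```

Held: 36.5 mm opening, about 1.8 N of load. Now to above the slot.

Call:
step_arm(series="-0.002 -0.01 0 0 0 -0.01 0.02;-0.005 -0.03 0 0 0 -0.02 0.02;-0.008 -0.055 0 0 0 -0.035 0.02;-0.012 -0.08 0 0 0 -0.05 0.02;-0.016 -0.105 0 0 0 -0.065 0.02;-0.02 -0.13 0 0 0 -0.08 0.02;-0.024 -0.155 0 0 0 -0.095 0.02;-0.028 -0.18 0 0 0 -0.11 0.02;-0.032 -0.205 0 0 0 -0.125 0.02;-0.036 -0.23 0 0 0 -0.14 0.02;-0.039 -0.25 0 0 0 -0.15 0.02;-0.041 -0.261 0 0 0 -0.154 0.02;-0.042 -0.266 0 0 0 -0.154 0.02;-0.042 -0.266 0 0 0 -0.154 0.02;-0.042 -0.266 0 0 0 -0.154 0.02;-0.042 -0.266 0 0 0 -0.154 0.02")

```text
t: 9.25
tool_pos: [0.5324, 0.1883, 0.2233]
eef_rot: [0.0, 1.0, 0.024, -0.0]
ft_force: [0.7, -0.5, -1.2]
grip_width: 0.0356
finger_force: 30.0
```

```bash
cat > ov.py <<'E'
import sys
from h import *
from go import go
from bench import grab_frame,robot
go(.5326,.1898,.058,.0486)
p=robot.sense()["tool_pos"];z=float(p[2])-.058+.012
g=lambda i:np.clip(255*(i/255.)**.6,0,255).astype('uint8')
o=[]
for n,(x,y),w,h,sc in(("scene",(300,120),172,240,2.5),("top",(130,100),90,130,4)):
    f=grab_frame(n)[:,:,::-1];cv2.imwrite(f"pics/{n}_{sys.argv[1]}.png",f)
    i=g(cv2.resize(f[y:y+h,x:x+w],None,fx=sc,fy=sc,interpolation=cv2.INTER_CUBIC))
    draw(n,i,(x,y),sc,[p[0],p[1],.0486],z,CAR,(0,255,255))
    draw(n,i,(x,y),sc,[.5326,.1898,.0486],.012,box(-.02,.02,-.07,.07,.058,.058)+box(-.0065,.0065,-.07,.07,0,0),(0,255,0))
    o.append(cv2.copyMakeBorder(i,0,600-i.shape[0],0,0,0))
cv2.imwrite(f"pics/ov_{sys.argv[1]}.png",np.hstack(o)[:,:800])
E
python3 ov.py a
```

```text
shift [ 0.0003 -0.0015  0.1653] turn [ 0.001  0.    -0.001]
9.25 [0.5324 0.1883 0.2233] [-0.28  0.37 -0.22  1.91  0.1   0.87 -2.07] 0.035647037635049575 29.99161720275879 [ 0.7 -0.5 -1.2]
```

View pics/ov_a.png

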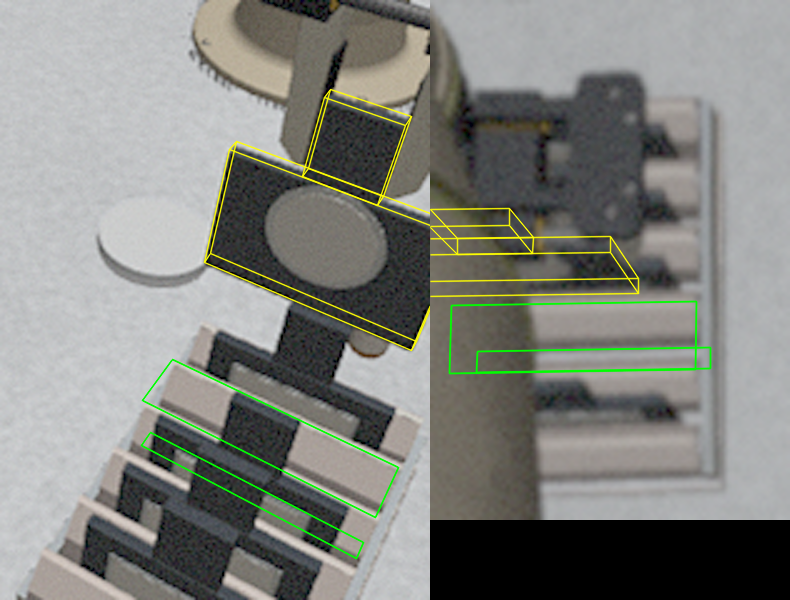

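The left panel shows the held dish matching the predicted outline (yellow) within about 1 px, directly over the empty slot (green). The right panel's plate end agrees. Lowering now, slowly once it reaches the flare.

Call:
step_arm(series="0 0 0.005 0 0 0 0.02;0 0 0.015 0 0 0 0.02;0 0 0.03 0 0 0 0.02;0 0 0.045 0 0 0 0.02;0 0 0.06 0 0 0 0.02;0 0 0.075 0 0 0 0.02;0 0 0.088 0 0 0 0.02;0 0 0.098 0 0 0 0.02;0 0 0.106 0 0 0 0.02;0 0 0.112 0 0 0 0.02;0 0 0.117 0 0 0 0.02;0 0 0.122 0 0 0 0.02;0 0 0.126 0 0 0 0.02;0 0 0.13 0 0 0 0.02;0 0 0.13 0 0 0 0.02")

```text
t: 10.85
tool_pos: [0.532, 0.1894, 0.093]
eef_rot: [0.0, 1.0, 0.024, -0.0]
ft_force: [0.0, 0.0, -2.1]
grip_width: 0.0359
finger_force: 30.0
```

No contact force. Continuing into the narrow channel.

Call:
step_arm(series="0 0 0.004 0 0 0 0.02;0 0 0.008 0 0 0 0.02;0 0 0.012 0 0 0 0.02;0 0 0.016 0 0 0 0.02;0 0 0.02 0 0 0 0.02;0 0 0.023 0 0 0 0.02;0 0 0.026 0 0 0 0.02;0 0 0.029 0 0 0 0.02;0 0 0.031 0 0 0 0.02;0 0 0.031 0 0 0 0.02")

```text
t: 11.85
tool_pos: [0.5322, 0.1895, 0.0621]
eef_rot: [0.0, 1.0, 0.024, -0.0]
ft_force: [0.4, -1.3, -1.7]
grip_width: 0.0356
finger_force: 30.0
```

Call:
step_arm(series="0 0 0.001 0 0 0 0.02;0 0 0.002 0 0 0 0.02;0 0 0.003 0 0 0 0.02;0 0 0.004 0 0 0 0.02;0 0 0.004 0 0 0 0.02")

```text
t: 12.35
tool_pos: [0.5323, 0.1895, 0.0583]
eef_rot: [0.0, 1.0, 0.024, -0.0]
ft_force: [-0.2, 0.8, -1.9]
grip_width: 0.0355
finger_force: 30.0
```

Call:
step_arm(series="0 0 0.001 0 0 0 0.02;0 0 0.002 0 0 0 0.02;0 0 0.002 0 0 0 0.02")

```text
t: 12.65
tool_pos: [0.5325, 0.1894, 0.0581]
eef_rot: [0.0, 1.0, 0.024, 0.001]
ft_force: [-5.7, -3.1, 20.3]
grip_width: 0.0357
finger_force: 30.0
```

It's on the floor: 20 N up, at the pick-up height. Relieve, open, then retract.

Call:
step_arm(series="0 0 -0.0015 0 0 0 0.02;0 0 -0.0015 0 0 0 0.04;0 0 -0.0015 0 0 0 0.05;0 0 -0.0015 0 0 0 0.06;0 0 -0.0015 0 0 0 0.08;0 0 -0.0015 0 0 0 0.08;0 0 -0.0015 0 0 0 0.08;0 0 -0.0015 0 0 0 0.08")

```text
t: 13.45
tool_pos: [0.5323, 0.1895, 0.0578]
eef_rot: [0.0, 1.0, 0.024, -0.0]
ft_force: [0.1, 0.5, 0.6]
grip_width: 0.079
finger_force: 0.0
```

Call:
step_arm(series="0 0 -0.005 0 0 0 0.08;0 0 -0.015 0 0 0 0.08;0 0 -0.03 0 0 0 0.08;0 0 -0.05 0 0 0 0.08;0 0 -0.075 0 0 0 0.08;0 0 -0.1 0 0 0 0.08;0 0 -0.13 0 0 0 0.08;0 0 -0.16 0 0 0 0.08;0 0 -0.18 0 0 0 0.08;0 0 -0.18 0 0 0 0.08;0 0 -0.18 0 0 0 0.08")

```text
t: 14.55
tool_pos: [0.5322, 0.1894, 0.2385]
eef_rot: [-0.0, 1.0, 0.024, 0.001]
ft_force: [-0.5, 0.3, 0.4]
grip_width: 0.0803
finger_force: 0.0
```

Run:
```python
from h import *
from bench import grab_frame,robot
g=lambda i:np.clip(255*(i/255.)**.6,0,255).astype('uint8')
f=grab_frame("scene")[:,:,::-1]
a=g(cv2.resize(f[220:420,300:472],None,fx=2.9,fy=2.9,interpolation=cv2.INTER_CUBIC))
draw("scene",a,(300,220),2.9,[.5326,.1898,.0486],.012,CAR,(0,255,255))
b=g(cv2.resize(f[150:240,120:220],None,fx=3,fy=3,interpolation=cv2.INTER_CUBIC))
b=cv2.copyMakeBorder(b,0,a.shape[0]-b.shape[0],0,0,0)
cv2.imwrite("pics/end.png",np.hstack([a,b]))
s=robot.sense();print(s["t"],s["tool_pos"],s["ft_force"],s["finger_force"])
```

```text
14.6 [0.53183126 0.18923753 0.23766716] [-0.77649829  0.79840316 -0.30031572] 0.0
```

View pics/end.png

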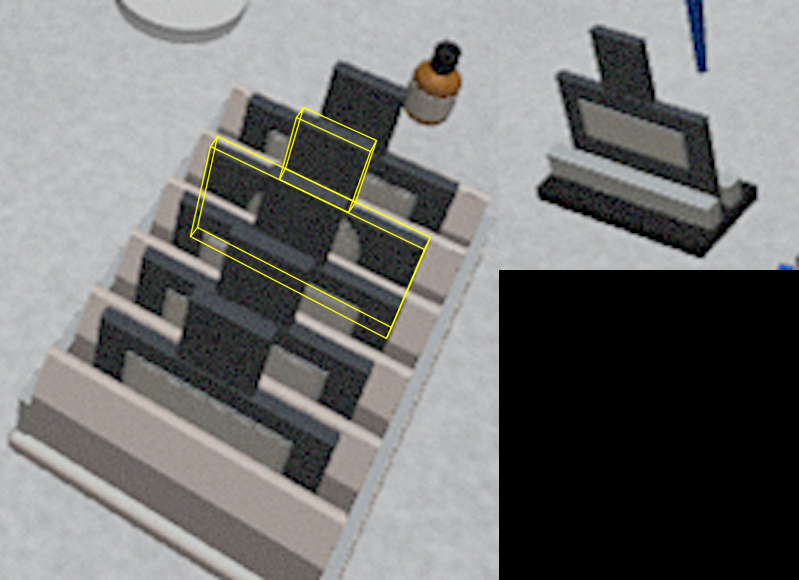

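The dish carrier is seated in the slot and matches the predicted outline (tab at crop (330,160)). The slide carrier is undisturbed in its stand. Handing in.

```bash
python3 -c "
from bench import robot
print(robot.close_job())"
```

```text
the job is handed in; nothing more can be done
None
```

The dish carrier was lowered onto the floor of the rack's empty slot and released, the slide carrier still stands in its stand, and I handed the job in at about 14.6 s; no verdict was returned.

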